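Re-peg the infeed lane guide to its wide stop

ROBOT

A 6-joint arm with a two-finger parallel gripper is mounted at the origin on the work surface. World frame = base frame: x ahead of the robot, y to its left, z up, the work surface at z = 0. Lengths are in m, angles in degrees, forces in N, time in s.
With the tool pointing down it reaches from about 0.35 to 0.975 m from the base axis. Payload 4.9 kg.
Tool frame: the origin (TCP) lies on the centre line of the jaws, within the pads' length; the fingertips stand 14 mm ahead of it and the grasp point (between the pads) lies 5 mm behind it; z points along the fingers, y is the line along which they close (so a half turn about z gives the same grasp; the last joint's range is limited). The gripper opens to 85 mm and grips with 20 to 120 N. Pads are 22 mm wide; open, the fingers measure 114 mm over their backs; the gripper's body (76 mm by 85 mm) begins 54 mm behind the grasp point. The pads swing forward as they close: fully open they stand 13 mm farther back than shut.
Start: joints at [-82.391, 3.019, 92.412, -0, 84.569, -6.818], TCP at [0.156, -0.605, 0.245] pointing down, gripper open.
Joint ranges: [-172.51, 172.51], [-57.92, 126.97], [3.15, 148.05], [-58.71, 238.71], [5.1, 150.11], [-179.66, 179.66]. Speed limits (degrees/s): [147.25, 147.25, 180, 180, 180, 180].

INTERFACE

Orientations are given as [roll, pitch, yaw] about the fixed x, y, z axes, in that order (R = Rz(yaw) Ry(pitch) Rx(roll)).
In Python, from cell import arm, viewer gives the robot as it stands.
- The arm moves only by the shell command python3 -m inch 'ROWS'. ROWS is JSON, a list of rows, each a list of 7 numbers: the turn, a rotation vector about the tool's x, y, z in units of 6 degrees (1.0 is 6 degrees), then the shift along the tool's x, y, z in m, then the finger opening in m, from 0 to 0.0854. A call has 1 to 5 rows; each row shifts and turns the commanded pose from where the row before left it, along the tool's axes as they then stand; what a row does not reach is not made up. A row lasts 1/12 s, in which the tool goes at most 41.7 mm and 7.16 degrees, less where a joint would pass 70% of its speed; a pose out of reach is approached as far as the arm can. A call is refused whole if a number of a shift passes 0.0417 or a number of a turn 1, either way. A call with a gripper value outside its range is refused whole. The fingers move at their own pace and stop on an object; the grip force is fixed at half the most. Time passes only in rows, so rows that do not move let the fingers close. It gives the time, the measured TCP pose, the force, the opening and the grip force at its end, in the units of the state.
- arm.state(): the state, without advancing time (a new reading comes with each control period).
- viewer.get_image(name): name is "side" or "top" or "wrist"; returns a dict with "image" (400x640x3 uint8, red, green, blue), "mtx" (3x3 intrinsics, pixels), "k1" (the pictures are not rectified: a ray, as slopes to the right and down, at radius r is drawn at 1 + k1 r^2 times it, then the intrinsics apply), "camera_from_world" (4x4, takes a point from world to camera coordinates). Camera axes: x right, y down, z forward; pixel columns grow to the right and rows downward; lengths in m; the calibration is good to about 2 mm. A picture is of the moment at which its call begins. There is no depth.
- arm.close_job(): hands the job in; it is judged then, once.
The state is a dict: "clock": time; "joints": joint angles; "dq": joint speeds; "tau": joint torques, N m; "ee_pos": TCP position; "tcp_rot": TCP orientation; "wrist_force": force on the tool from outside, world axes, zero at the start; "wrist_torque": the same for the moment, N m; "finger_gap": opening from 0.0 (shut) to 1.0 (fully open); "finger_force": force on a finger pad.
Only numpy, scipy, OpenCV 4.12 (cv2) and the standard library are available. Lean on these libraries where they do the work, as an engineer would, in place of code of your own. Each camera call takes 0.05 s, during which the arm holds its last target. There are 200 camera calls.

TASK

The lane guide of the infeed belt is locked at its narrow stop by the black push-push knob on its carriage. Press the knob once so that it pops up, slide the guide outward along its rail to the wide stop, and feel for the hole there and press the knob again so that it stays latched down with its pin in that hole, then let go. Go gently: never bear down hard on the sprung steel strip that the pin rides on, and leave the cups and the other things on the table where they are.

Things in the scene. Friction and masses are not known exactly. Their poses are not given: they have to be found in the camera images.
- infeed: Fixed unit: a low index rail (25 mm high, 58 mm wide) in front of a white belt (25 mm high; x 40 to 240, y -140 to 150 mm, fixed fence at y -118, 75 mm high). Origin on the table under the rail's narrow-stop hole. Its y axis runs along the rail: the guide slides outward to +y. Its x axis points from the rail over the belt; z up.
- guide (a joint): Slide of the guide (carriage, knob, fence) along the infeed's +y, in m: 0 at the narrow stop, 0.105 at the end of travel. Sliding it takes about 2 N; with its pin in a hole it has 2 mm of play either way. The wide stop's hole lies anywhere from 0.052 to 0.080: not measured, it must be felt (or seen roughly, as a 12 mm gap in the bright strip until the carriage covers it).
- carriage_top (a point): Centre of the top face of the guide's carriage, a grey block 60 mm (x) by 50 mm (y), top 75 mm above the table. The knob stands on its middle; a steel fence 180 mm long, 4 mm thick, top at 86 mm, reaches from its +x side over the belt, at the same y.
- knob (a joint): Depth of the push-push knob, m, growing downward: 0 up, 0.0115 latched, 0.017 hard stop. From up, pressing past 0.0145 and letting go latches it; from latched, pressing past 0.0145 and letting go pops it up. It must rise to less than 0.003 before a press can latch it again. Its spring pushes up 2.5 N (up) to 4.5 N (stop); working the latch adds up to 2 N.
- knob_top (a point): Centre of the top face of the knob: black plastic cylinder, 32 mm across, 22 mm high, axis vertical, on an 8 mm stem. Top 116 mm above the table when up, 104.5 mm latched, 99 mm fully pressed. Press it from above, or grip its sides from above: 19 mm free under it when up, 2 mm fully pressed.
- pin_tip (a point): Lowest point of the steel pin that moves with the knob: 8 mm across, round nose, 88 mm below the knob's top. With the knob up it stands 3 mm above the land and strip (tops 25 mm above the table), so off a hole the knob stops at 0.003 and goes deeper only as the strip sinks. Holes are 12 mm long along the rail.
- strip (a joint): How far the bright sprung strip holding the wide stop's hole is pushed down, m. It gives from 2.5 N on, 1 mm per further 2.5 N, to 0.006 at most; beyond 0.005 (15 N) it is bent. It springs up when the pin drops in the hole or is lifted. It lies under the pin from 0.045 of the guide's travel on; before 0.037 the land under the pin is rigid.
- cup_lane1: Lidded cereal cup, 95 mm across, 35 mm high, standing on the belt between the fences. Origin under its centre. Bystander.
- cup_lane2: The same, further along the belt. Bystander.
- cup_left: The same kind of cup, on the table beyond the outer end of the rail. Bystander.
- cup_low: The same kind of cup, on the table beside the inner end of the rail, lower of a stack of two. Bystander.
- cup_high: The upper cup of that stack. Bystander.
- scraper: Spatula lying on the table to the right. Bystander.
- spray: White bottle, 64 mm across, 170 mm high, on the table to the left. Bystander.

How it is judged (in metres and radians):
On the way, in this order (a step that is already met when the one before it is completed fails the run):
1. the knob has popped up (value of joint knob below 0.003 m), for 0.1 s.
2. the guide has been slid outward with the knob unlatched (value of joint guide above 0.045 m and value of joint knob below 0.0095 m), for 0.05 s.
At the end, for the whole second after the job is handed in: The guide stands at the wide stop (more than 45 mm out), the knob stays latched down by itself (10.5 to 12.8 mm deep) with its pin in the strip's hole, the strip is up again (within 2 mm) and all is at rest (value of joint guide above 0.045 m and value of joint knob between 0.0105 and 0.0128 m and value of joint strip below 0.002 m and velocity of joint guide between -0.005 and 0.005 m/s and velocity of joint knob between -0.005 and 0.005 m/s); the robot touches nothing.
It fails at once if the strip was pressed down more than 5 mm (value of joint strip above 0.005 m).
It fails at once if a cup or another bystander was moved more than 20 mm (distance of any of cup_lane1, cup_lane2, cup_left, cup_low, cup_high, scraper, spray from where it was at the start of the episode above 0.02 m).
It also fails if it takes over 48 s, if anything falls off the work surface, if the arm or the gripper's body presses on something with over 40 N, if the wrist force passes 120 N, or if a joint passes its speed limit or range.

## Working session

There is one attempt and no reset: what is moved stays moved. The work goes in short steps, Python scripts to look and compute and a shell command to move; the robot and the scene stay as the last step left them, time stands still between calls to the robot, and variables do not carry over. Pictures are saved under pics/ and viewed, at most 10 in all, crops included, and the job is handed in when it is done.

```bash
ls; mkdir -p pics
python3 - <<'E'
from cell import arm, viewer
import cv2,pickle
for n in("top","side"):
    d=viewer.get_image(n); cv2.imwrite(f"pics/{n}0.png",d["image"][:,:,::-1]); pickle.dump(d,open(f"{n}0.pkl","wb"))
    print(n,d["mtx"],d["k1"],d["camera_from_world"])
print(arm.state())
E
```

```text
pics
top [[438.34892754   0.         316.84214372]
 [  0.         438.34892754 204.92463472]
 [  0.           0.           1.        ]] -0.06516652692104391 [[-0.01376102 -0.99983343  0.01198918 -0.00211636]
 [-0.9958226   0.01262143 -0.09043253  0.56853171]
 [ 0.09026615 -0.01318354 -0.99583042  1.28032387]
 [ 0.          0.          0.          1.        ]]
side [[406.2367573    0.         315.72593271]
 [  0.         406.2367573  202.23784117]
 [  0.           0.           1.        ]] -0.10477546480085737 [[ 0.98308955 -0.18209019 -0.01944453 -0.56481053]
 [-0.12832788 -0.60927102 -0.78250928  0.14775504]
 [ 0.13064028  0.77177198 -0.62233522  1.12892442]
 [ 0.          0.          0.          1.        ]]
{'clock': 0.1, 'joints': array([-8.23916847e+01,  3.05351703e+00,  9.24843246e+01, -1.06223831e-03,
        8.45678842e+01, -6.81604163e+00]), 'dq': array([-0.05688278, -0.09878755, -0.16363348, -0.04085371,  0.05684757,
       -0.01125703]), 'tau': array([ 1.12514303e-03, -3.94904351e+01, -3.71362102e+01, -4.72896227e-05,
        3.96392730e-03,  1.50650555e-05]), 'ee_pos': array([ 0.15563561, -0.60475982,  0.24418445]), 'tcp_rot': array([-1.79894896e+02, -1.14979323e-02,  1.44244479e+01]), 'wrist_force': array([-0.77710107, -0.11265039,  0.35324343]), 'wrist_torque': array([-0.00370031,  0.02239311,  0.02733692]), 'finger_force': 0.0, 'finger_gap': 0.9998773403860985}
```

View pics/top0.png

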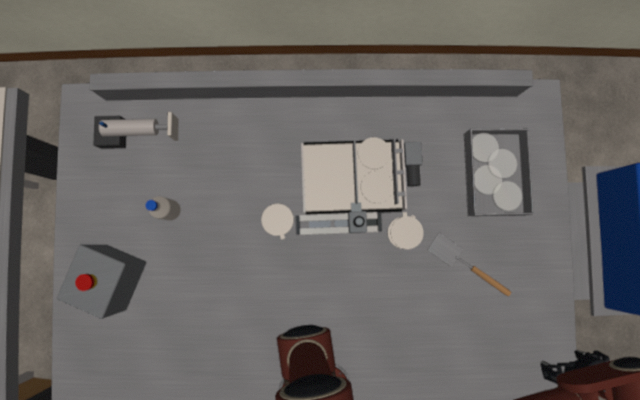

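View pics/side0.png

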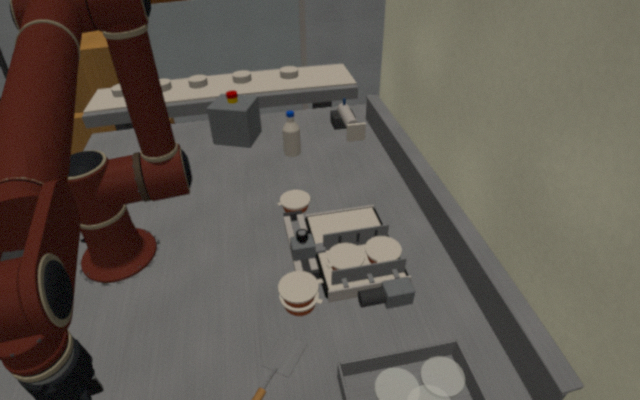

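The top view shows the rail across (298–382, 224), the carriage and knob near (358,221), cup_left at (277,220) and the stack at (405,232). The side view shows the knob near (302,236). I'll enlarge both.

Run:
```python
import cv2,numpy as np
a=cv2.imread("pics/top0.png")[130:250,255:430]; b=cv2.imread("pics/side0.png")[180:320,260:420]
A=cv2.resize(a,None,fx=4.5,fy=4.5,interpolation=cv2.INTER_CUBIC)
A=cv2.convertScaleAbs(A,alpha=1.3)
cv2.imwrite("pics/topc.png",A); 
cv2.imwrite("pics/sidec.png",cv2.resize(b,None,fx=4,fy=4,interpolation=cv2.INTER_CUBIC))
```

```text
(no output)
```

View pics/topc.png

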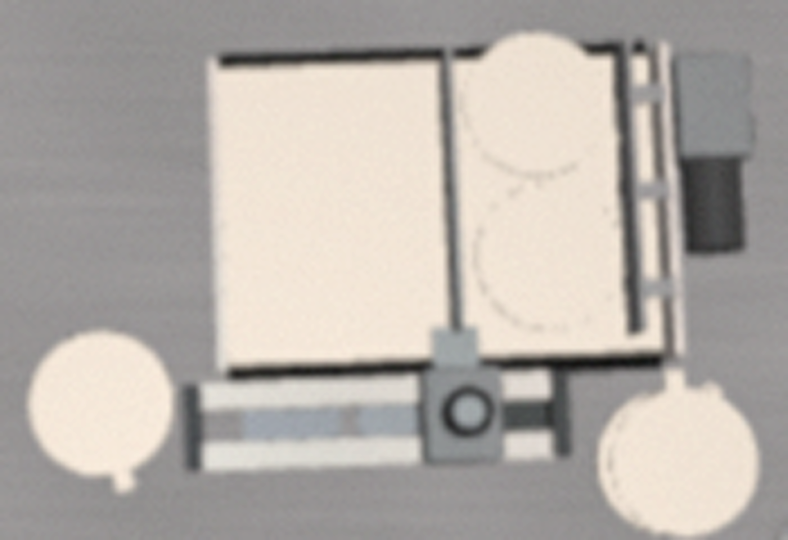

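View pics/sidec.png

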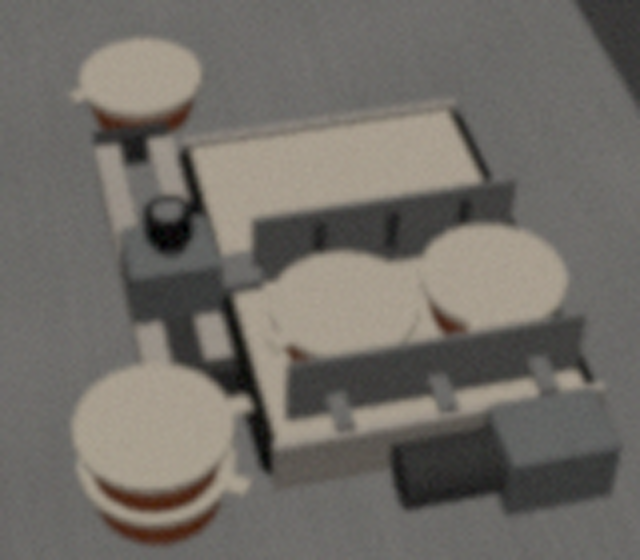

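The top crop shows the latched knob centred at crop (468,411), the strip gap at about (349,420), and the rail's front edge from (200,469) to (560,456). In the side crop the knob top is at about (168,212).

```bash
cat > h.py <<'E'
import numpy as np,cv2,pickle
def ray(d,u,v):
    K=d["mtx"]; p=cv2.undistortPoints(np.array([[[u,v]]],float),K,np.array([d["k1"],0,0,0,0.]))[0,0]
    T=d["camera_from_world"]; R=T[:3,:3]; return -R.T@T[:3,3], R.T@np.array([*p,1.])
def atz(d,u,v,z):
    c,r=ray(d,u,v); return c+r*(z-c[2])/r[2]
def proj(d,P):
    p=d["camera_from_world"]@np.array([*P,1]); p=p[:3]/p[2]; s=1+d["k1"]*(p[0]**2+p[1]**2)
    return d["mtx"][:2,:2]@(p[:2]*s)+d["mtx"][:2,2]
E
python3 - <<'E'
from h import *
t=pickle.load(open("top0.pkl","rb")); s=pickle.load(open("side0.pkl","rb"))
T=lambda x,y,z:atz(t,255+(x+.5)/4.5-.5,130+(y+.5)/4.5-.5,z)
S=lambda x,y,z:atz(s,260+(x+.5)/4-.5,180+(y+.5)/4-.5,z)
k=T(468,411,.1045); print("knob top",k,"side",S(168,212,.1045))
h=T(349,420,.025); print("hole",h)
for n,q in dict(railL=(200,469,.025),railR=(560,456,.025),railTL=(200,384,.025),fenceFar=(447,55,.086),fenceNear=(457,320,.086),beltTL=(215,63,.025),beltBL=(224,368,.025),
   carrTL=(425,372,.075),carrTR=(499,368,.075),carrBL=(425,463,.075),carrBR=(501,459,.075)).items(): print(n,T(*q))
a=T(560,456,.025)-T(200,469,.025); print("yaw rail", np.degrees(np.arctan2(a[0],-a[1])))
a=T(447,55,.086)-T(457,320,.086); print("yaw fence", np.degrees(np.arctan2(a[1],a[0])))
print(np.linalg.norm(h[:2]-k[:2]))
E
```

```text
knob top [ 0.5148819  -0.12471646  0.1045    ] side [ 0.51649356 -0.12740736  0.1045    ]
hole [ 0.51417539 -0.0544469   0.025     ]
railL [0.48318213 0.044249   0.025     ]
railR [ 0.48845813 -0.19365573  0.025     ]
railTL [0.53927443 0.04366964 0.025     ]
fenceFar [ 0.74454945 -0.11848602  0.086     ]
fenceNear [ 0.57359452 -0.1210218   0.086     ]
beltTL [0.75515078 0.03148378 0.025     ]
beltBL [0.54967545 0.02769162 0.025     ]
carrTL [ 0.54166265 -0.1010129   0.075     ]
carrTR [ 0.54360105 -0.14832922  0.075     ]
carrBL [ 0.48378854 -0.09985321  0.075     ]
carrBR [ 0.4856395  -0.14825425  0.075     ]
yaw rail 1.270435418240669
yaw fence 0.849807080438503
0.0702731079382241
```

```bash
python3 -m inch '[[0,0,1,0.01,-0.01,0,0.055],[0,0,1,0.015,-0.02,0,0.055],[0,0,0.2,0.02,-0.025,0,0.055],[0,0,0,0.023,-0.03,0,0.055],[0,0,0,0.023,-0.03,0,0.055]]'
python3 -m inch '[[0,0,0,0.023,-0.03,0,0.055],[0,0,0,0.023,-0.03,0,0.055],[0,0,0,0.023,-0.03,0,0.055],[0,0,0,0.023,-0.03,0,0.055],[0,0,0,0.023,-0.03,0,0.055]]'
python3 -m inch '[[0,0,0,0.023,-0.03,0,0.055],[0,0,0,0.023,-0.03,0,0.055],[0,0,0,0.023,-0.03,0,0.055],[0,0,0,0.015,-0.02,0,0.055],[0,0,0,0,0,0,0.055]]'
```

```text
clock: 0.52
ee_pos: [0.2387, -0.4829, 0.2446]
tcp_rot: [-179.9, 0.0, 1.1]
wrist_force: [0.9, -1.0, -0.4]
finger_gap: 0.641
finger_force: 0.0
clock: 0.93
ee_pos: [0.3507, -0.3301, 0.2449]
tcp_rot: [-180.0, 0.0, 1.2]
wrist_force: [0.1, -0.0, 0.3]
finger_gap: 0.642
finger_force: 0.0
clock: 1.35
ee_pos: [0.4335, -0.2165, 0.2448]
tcp_rot: [-179.9, -0.0, 1.5]
wrist_force: [-0.6, 0.0, 0.7]
finger_gap: 0.645
finger_force: 0.0
```

```bash
python3 -m inch '[[0,0,0,0.021,-0.0225,0,0.055],[0,0,0,0.021,-0.0225,0.01,0.055],[0,0,0,0.021,-0.0225,0.02,0.055],[0,0,0,0.02,-0.0225,0.02,0.055],[0,0,0.05,0,0,0.01,0.055]]'
python3 -m inch '[[0,0,0,0,0,0,0.055],[0,0,0,0,0,0,0.055]]'
python3 - <<'E'
from h import *
from cell import viewer,arm
d=viewer.get_image("wrist"); s=viewer.get_image("side"); pickle.dump(d,open("w1.pkl","wb"))
print(proj(d,(.5148,-.1247,.1045)), proj(d,(.5142,-.0544,.025)),arm.state()["ee_pos"],arm.state()["tcp_rot"],arm.state()["wrist_force"])
p=s["image"][140:260,240:360]
out=np.hstack([cv2.resize(d["image"],(480,300)),cv2.resize(p,(300,300),interpolation=cv2.INTER_CUBIC)])
cv2.imwrite("pics/w1.png",cv2.convertScaleAbs(out[:,:,::-1],alpha=1.3))
E
```

```text
clock: 1.77
ee_pos: [0.5135, -0.1251, 0.1823]
tcp_rot: [-179.8, 0.1, 1.1]
wrist_force: [-0.7, 0.4, -0.4]
finger_gap: 0.643
finger_force: 0.0
clock: 1.93
ee_pos: [0.512, -0.1287, 0.1844]
tcp_rot: [-180.0, 0.1, 0.9]
wrist_force: [0.3, -0.0, 0.8]
finger_gap: 0.645
finger_force: 0.0
[308.37336759 209.64962276] [231.16472631 176.47357264] [ 0.51288778 -0.12956477  0.18640357] [ 1.79942749e+02 -7.52328968e-02  8.48893672e-01] [ 0.42050647 -0.75655814  0.08680269]
```

View pics/w1.png

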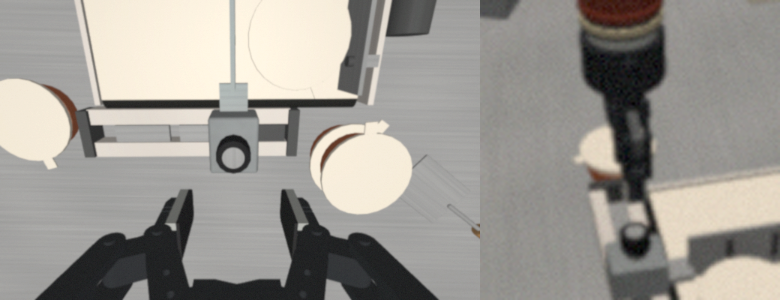

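The wrist image shows the knob's light face at (233,157) of 480x300, between but slightly left of the pads' midline at 237, and the strip gap at (174,131). Both agree with the estimates within about 1 mm. Descending with a small y correction.

```bash
python3 -m inch '[[0,0,0,0.002,-0.003,0.015,0.055],[0,0,0,0,0,0.02,0.055],[0,0,0,0,0,0.015,0.055],[0,0,0,0,0,0.005,0.055],[0,0,0,0,0,0,0.055]]'
for i in 1 2 3; do python3 -m inch '[[0,0,0,0,0,0,0.055]]' | grep -E "ee_pos|rot|force"; done
python3 - <<'E'
from h import *
from cell import viewer,arm
d=viewer.get_image("wrist"); pickle.dump(d,open("w2.pkl","wb"))
print(proj(d,(.5148,-.1257,.1045)),arm.state()["ee_pos"],d["camera_from_world"],d["mtx"])
p=d["image"][100:400,160:480]
cv2.imwrite("pics/w2.png",cv2.convertScaleAbs(cv2.resize(p,(640,600))[:,:,::-1],alpha=1.3))
E
```

```text
clock: 2.45
ee_pos: [0.514, -0.126, 0.1299]
tcp_rot: [-180.0, 0.1, 0.8]
wrist_force: [-0.3, 0.3, -0.2]
finger_gap: 0.642
finger_force: 0.0
ee_pos: [0.5152, -0.1262, 0.1316]
tcp_rot: [180.0, -0.1, 0.9]
wrist_force: [-0.9, 0.2, 0.4]
finger_force: 0.0
ee_pos: [0.5157, -0.1262, 0.1322]
tcp_rot: [179.9, -0.2, 0.9]
wrist_force: [0.4, -0.2, 0.1]
finger_force: 0.0
ee_pos: [0.5157, -0.1259, 0.132]
tcp_rot: [179.9, -0.1, 0.9]
wrist_force: [-0.2, -0.1, 0.2]
finger_force: 0.0
[313.51074387 253.0920392 ] [ 0.51558533 -0.12577583  0.1317695 ] [[ 0.01659459 -0.99986045  0.00192515 -0.1354048 ]
 [-0.9464171  -0.01508647  0.32259429  0.48133322]
 [-0.32252023 -0.00717532 -0.94653537  0.43905919]
 [ 0.          0.          0.          1.        ]] [[334.48710127   0.         315.38094284]
 [  0.         334.48710127 196.26506364]
 [  0.           0.           1.        ]]
```

View pics/w2.png

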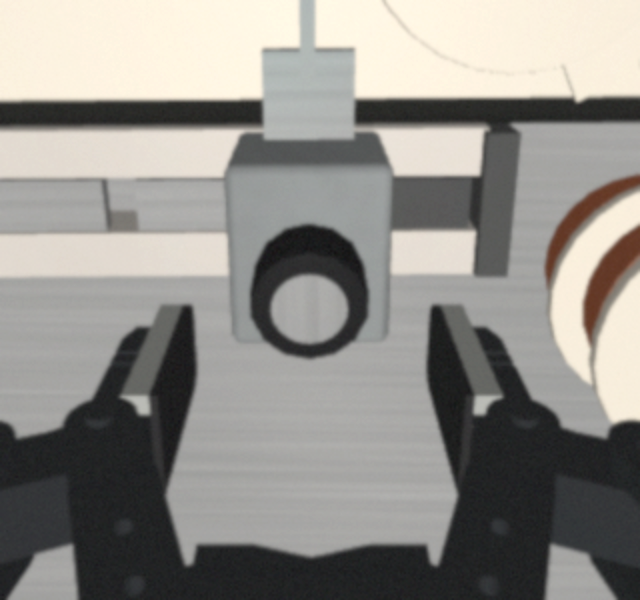

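Crop shows the knob face centred at (310,309) and the inner pad tips at 192 and 432 (midpoint 312), so it is aligned. The strip gap spans 107–137 at row 205. Descend to grip height, then close.

```bash
python3 - <<'E'
from h import *
d=pickle.load(open("w2.pkl","rb"))
k=atz(d,160+310/2,100+309/2,.1045)
for c in (107,122,137):
    h=atz(d,160+c/2,100+205/2,.025); print(h, (h-k)[:2]@[-.019,1])
print(k)
E
python3 -m inch '[[0,0,0,0,0,0.012,0.055],[0,0,0,0,0,0.013,0.055],[0,0,0,0,0,0.01,0.055],[0,0,0,0,0,0,0.055],[0,0,0,0,0,0,0.055]]'
python3 -m inch '[[0,0,0,0,0,0,0.04],[0,0,0,0,0,0,0.036],[0,0,0,0,0,0,0.032],[0,0,0,0,0,0,0.028],[0,0,0,0,0,0,0.026]]'
python3 -m inch '[[0,0,0,0,0,0,0.024],[0,0,0,0,0,0,0.024],[0,0,0,0,0,0,0.024]]'
```

```text
[ 0.51298856 -0.05068013  0.025     ] 0.07583113547837349
[ 0.51307685 -0.05627425  0.025     ] 0.07023534594722908
[ 0.51316524 -0.061871    0.025     ] 0.06463691569759292
[ 0.51398556 -0.12649233  0.1045    ]
clock: 3.17
ee_pos: [0.5137, -0.1248, 0.0933]
tcp_rot: [-179.9, 0.2, 0.9]
wrist_force: [-0.1, -0.8, -0.5]
finger_gap: 0.644
finger_force: 0.0
clock: 3.58
ee_pos: [0.5153, -0.1254, 0.0961]
tcp_rot: [180.0, -0.1, 0.9]
wrist_force: [-0.6, 1.9, 2.8]
finger_gap: 0.351
finger_force: 59.1
clock: 3.83
ee_pos: [0.5153, -0.1254, 0.0959]
tcp_rot: [180.0, -0.1, 0.9]
wrist_force: [-0.2, 1.7, 3.4]
finger_gap: 0.355
finger_force: 59.2
```

```bash
python3 -m inch '[[0,0,0,0,0,0.002,0.024],[0,0,0,0,0,0.0015,0.024],[0,0,0,0,0,0.001,0.024],[0,0,0,0,0,0,0.024],[0,0,0,0,0,0,0.024]]'
```

```text
clock: 4.25
ee_pos: [0.5152, -0.1254, 0.091]
tcp_rot: [180.0, -0.1, 0.9]
wrist_force: [1.3, 0.9, 4.0]
finger_gap: 0.351
finger_force: 59.4
```

```bash
python3 -m inch '[[0,0,0,0,0,-0.002,0.024],[0,0,0,0,0,-0.002,0.024],[0,0,0,0,0,-0.002,0.024],[0,0,0,0,0,-0.002,0.024],[0,0,0,0,0,0,0.024]]'
python3 -m inch '[[0,0,0,0,0,-0.002,0.024],[0,0,0,0,0,-0.002,0.024],[0,0,0,0,0,-0.002,0.024],[0,0,0,0,0,0,0.024],[0,0,0,0,0,0,0.024]]'
```

```text
clock: 4.67
ee_pos: [0.5152, -0.1254, 0.0994]
tcp_rot: [180.0, -0.1, 0.9]
wrist_force: [2.1, 1.8, 2.7]
finger_gap: 0.353
finger_force: 59.3
clock: 5.08
ee_pos: [0.5152, -0.1254, 0.1052]
tcp_rot: [180.0, -0.1, 0.9]
wrist_force: [4.4, 1.7, 3.0]
finger_gap: 0.355
finger_force: 59.3
```

```bash
for i in 1 2; do python3 -m inch '[[0,0,0,0,0,-0.001,0.024],[0,0,0,0,0,0,0.024]]' | grep -E "ee_pos|wrist"; done; python3 -m inch '[[0,0,0,0,0,-0.0005,0.024],[0,0,0,0,0,0,0.024]]' | grep -E "ee_pos|wrist"
```

```text
ee_pos: [0.5152, -0.1254, 0.1061]
wrist_force: [4.5, 1.6, 2.7]
ee_pos: [0.5151, -0.1254, 0.107]
wrist_force: [4.5, 1.2, 2.9]
ee_pos: [0.5151, -0.1254, 0.107]
wrist_force: [5.3, 0.4, 0.4]
```

```bash
python3 -m inch '[[0,0,0,0,-0.002,0.0005,0.024],[0,0,0,0,-0.004,0,0.024],[0,0,0,0,-0.005,0,0.024],[0,0,0,0,-0.005,0,0.024],[0,0,0,0,-0.003,0,0.024]]'
python3 -m inch '[[0,0,0,0,-0.005,0,0.024],[0,0,0,0,-0.005,0,0.024],[0,0,0,0,-0.005,0,0.024],[0,0,0,0,-0.005,0,0.024],[0,0,0,0,-0.003,0,0.024]]'
```

```text
clock: 6.0
ee_pos: [0.5147, -0.1067, 0.107]
tcp_rot: [179.9, -0.0, 0.9]
wrist_force: [4.0, -2.1, 2.2]
finger_gap: 0.353
finger_force: 59.5
clock: 6.42
ee_pos: [0.5142, -0.0829, 0.1069]
tcp_rot: [180.0, -0.0, 0.9]
wrist_force: [4.4, -2.2, 2.6]
finger_gap: 0.355
finger_force: 59.5
```

```bash
python3 -m inch '[[0,0,0,0,-0.004,0,0.024],[0,0,0,0,-0.003,0,0.024],[0,0,0,0,0,0,0.024],[0,0,0,0,0,0.001,0.024],[0,0,0,0,0,0.001,0.024]]' | grep -E "ee_pos|wrist"
for i in 1 2 3; do python3 -m inch '[[0,0,0,0,0,0.0007,0.024],[0,0,0,0,0,0,0.024]]' | grep -E "ee_pos|wrist"; done
```

```text
ee_pos: [0.514, -0.0757, 0.1047]
wrist_force: [5.0, 2.6, 3.6]
ee_pos: [0.514, -0.0759, 0.1039]
wrist_force: [4.4, 1.7, 3.4]
ee_pos: [0.5141, -0.076, 0.1035]
wrist_force: [3.3, 1.5, 5.5]
ee_pos: [0.5141, -0.076, 0.103]
wrist_force: [4.0, 2.7, 5.7]
```

```bash
python3 -m inch '[[0,0,0,0,0,0.0008,0.024],[0,0,0,0,0,0,0.024]]' | grep -E "ee_pos|wrist"
for i in 1 2 3 4 5; do python3 -m inch '[[0,0,0,0,-0.001,0,0.024],[0,0,0,0,-0.001,0,0.024]]' | grep -E "ee_pos|wrist"; done
```

```text
ee_pos: [0.5141, -0.076, 0.1024]
wrist_force: [2.2, 3.7, 8.6]
ee_pos: [0.5141, -0.0753, 0.1026]
wrist_force: [2.7, -2.8, 7.8]
ee_pos: [0.5141, -0.0735, 0.1027]
wrist_force: [1.8, -2.7, 7.3]
ee_pos: [0.514, -0.0715, 0.1027]
wrist_force: [1.0, -3.2, 7.5]
ee_pos: [0.514, -0.0695, 0.1027]
wrist_force: [1.4, -2.9, 7.0]
ee_pos: [0.5139, -0.0675, 0.1027]
wrist_force: [1.3, -3.5, 7.3]
```

```bash
for i in 1 2 3 4; do python3 -m inch '[[0,0,0,0,-0.001,0,0.024],[0,0,0,0,0,0,0.024]]' | grep -E "ee_pos|wrist"; done
```

```text
ee_pos: [0.5139, -0.0662, 0.1027]
wrist_force: [1.7, -1.3, 8.3]
ee_pos: [0.5139, -0.0652, 0.1027]
wrist_force: [2.5, -1.9, 7.1]
ee_pos: [0.5139, -0.0642, 0.1027]
wrist_force: [2.0, -2.0, 8.1]
ee_pos: [0.5138, -0.0632, 0.1026]
wrist_force: [1.7, -1.7, 8.0]
```

```bash
for i in 1 2 3 4; do python3 -m inch '[[0,0,0,0,-0.001,0,0.024],[0,0,0,0,0,0,0.024]]' | grep -E "ee_pos|wrist"; done
```

```text
ee_pos: [0.5138, -0.0622, 0.1026]
wrist_force: [1.9, -1.5, 7.9]
ee_pos: [0.5138, -0.0612, 0.1026]
wrist_force: [2.0, -2.7, 7.7]
ee_pos: [0.5138, -0.0601, 0.1026]
wrist_force: [1.5, -1.4, 7.4]
ee_pos: [0.5137, -0.0589, 0.1024]
wrist_force: [2.5, -0.1, 6.4]
```

Force begins to fall at y ≈ -0.059, about where the hole was seen. Continuing in finer steps.

```bash
for i in 1 2 ; do python3 -m inch '[[0,0,0,0,-0.001,0,0.024],[0,0,0,0,0,0,0.024]]' | grep -E "ee_pos|wrist"; done
```

```text
ee_pos: [0.5137, -0.0577, 0.1021]
wrist_force: [3.7, -0.5, 3.7]
ee_pos: [0.5136, -0.0567, 0.1018]
wrist_force: [3.6, -1.6, 3.1]
```

```bash
python3 -m inch '[[0,0,0,0,-0.0006,0,0.024],[0,0,0,0,0,0,0.024]]' | grep -E "ee_pos|wrist"
for i in 1 2; do python3 -m inch '[[0,0,0,0,0,0.001,0.024],[0,0,0,0,0,0,0.024]]' | grep -E "ee_pos|wrist"; done
```

```text
ee_pos: [0.5136, -0.056, 0.1018]
wrist_force: [3.0, -1.7, 3.9]
ee_pos: [0.5136, -0.0558, 0.1007]
wrist_force: [4.0, -2.3, 2.9]
ee_pos: [0.5136, -0.0558, 0.0998]
wrist_force: [3.4, -0.7, 3.0]
```

```bash
python3 -m inch '[[0,0,0,0,0,0.001,0.024],[0,0,0,0,0,0.001,0.024],[0,0,0,0,0,0.001,0.024],[0,0,0,0,0,0.001,0.024],[0,0,0,0,0,0,0.024]]' | grep -E "ee_pos|wrist"
python3 -m inch '[[0,0,0,0,0,0.001,0.024],[0,0,0,0,0,0.001,0.024],[0,0,0,0,0,0.001,0.024],[0,0,0,0,0,0.001,0.024],[0,0,0,0,0,0,0.024]]' | grep -E "ee_pos|wrist"
```

```text
ee_pos: [0.5137, -0.0558, 0.0959]
wrist_force: [2.0, -2.5, 5.5]
ee_pos: [0.5137, -0.0557, 0.0917]
wrist_force: [2.2, -2.1, 3.7]
```

```bash
python3 -m inch '[[0,0,0,0,0,0.0005,0.024],[0,0,0,0,0,0,0.024]]' | grep -E "ee_pos|wrist"
python3 -m inch '[[0,0,0,0,0,-0.001,0.024],[0,0,0,0,0,-0.001,0.024],[0,0,0,0,0,-0.001,0.024],[0,0,0,0,0,0,0.024]]' | grep -E "ee_pos|wrist"
for i in 1 2 ; do python3 -m inch '[[0,0,0,0,0,-0.0005,0.024],[0,0,0,0,0,0,0.024]]' | grep -E "ee_pos|wrist"; done
```

```text
ee_pos: [0.5137, -0.0557, 0.0913]
wrist_force: [3.3, -1.1, 4.1]
ee_pos: [0.5136, -0.0557, 0.0946]
wrist_force: [3.1, -1.8, 3.7]
ee_pos: [0.5137, -0.0557, 0.095]
wrist_force: [2.3, -2.2, 3.9]
ee_pos: [0.5137, -0.0557, 0.0954]
wrist_force: [1.6, -1.7, 3.8]
```

```bash
for i in 1 2 ; do python3 -m inch '[[0,0,0,0,0,-0.0005,0.024],[0,0,0,0,0,0,0.024]]' | grep -E "ee_pos|wrist"; done
```

```text
ee_pos: [0.5137, -0.0557, 0.0959]
wrist_force: [2.9, -2.1, 2.9]
ee_pos: [0.5136, -0.0557, 0.0961]
wrist_force: [3.5, -2.2, 1.6]
```

```bash
python3 -m inch '[[0,0,0,0,0,-0.0005,0.024],[0,0,0,0,0,0,0.024]]' | grep -E "ee_pos|wrist"
python3 -m inch '[[0,0,0,0,0,0,0.04],[0,0,0,0,0,0,0.055],[0,0,0,0,0,0,0.055],[0,0,0,0,0,0,0.055],[0,0,0,0,0,0,0.055]]'
```

```text
ee_pos: [0.5136, -0.0556, 0.0964]
wrist_force: [5.0, -1.4, -1.2]
clock: 13.08
ee_pos: [0.5131, -0.0555, 0.0965]
tcp_rot: [-180.0, 0.1, 0.9]
wrist_force: [-0.5, -0.4, 0.0]
finger_gap: 0.645
finger_force: 0.0
```

The latch held under a slight upward pull. Retreating straight up and checking by camera.

```bash
python3 -m inch '[[0,0,0,0,0,-0.01,0.055],[0,0,0,0,0,-0.02,0.055],[0,0,0,0,0,-0.03,0.055],[0,0,0,0,0,-0.03,0.055],[0,0,0,0,0,-0.01,0.055]]' 
python3 -m inch '[[0,0,0,0,0,0,0.055],[0,0,0,0,0,0,0.055],[0,0,0,0,0,0,0.055],[0,0,0,0,0,0,0.055]]' | grep -E "ee_pos|wrist"
python3 - <<'E'
from h import *
from cell import viewer,arm
d=viewer.get_image("wrist")
for z in(.1045,.116): print(z,proj(d,(.5137,-.0557,z)),proj(d,(.5137+.016,-.0557,z)),proj(d,(.5137-.016,-.0557,z)))
cv2.imwrite("pics/w3.png",cv2.resize(d["image"][80:320,160:480],(800,600),interpolation=cv2.INTER_CUBIC)[:,:,::-1])
s=viewer.get_image("side")["image"][150:310,240:420]
cv2.imwrite("pics/s3.png",cv2.resize(s,(675,600),interpolation=cv2.INTER_CUBIC)[:,:,::-1])
E
```

```text
clock: 13.5
ee_pos: [0.516, -0.0562, 0.203]
tcp_rot: [179.9, -0.5, 0.9]
wrist_force: [0.1, 0.1, 0.8]
finger_gap: 0.646
finger_force: 0.0
ee_pos: [0.5125, -0.0554, 0.1945]
wrist_force: [-0.0, -0.3, -0.1]
0.1045 [314.8379943  206.27330121] [315.22216637 184.34150521] [314.47069346 227.24025532]
0.116 [314.8064972  212.44825464] [315.20912952 189.56901152] [314.42236949 234.27455235]
```

View pics/w3.png

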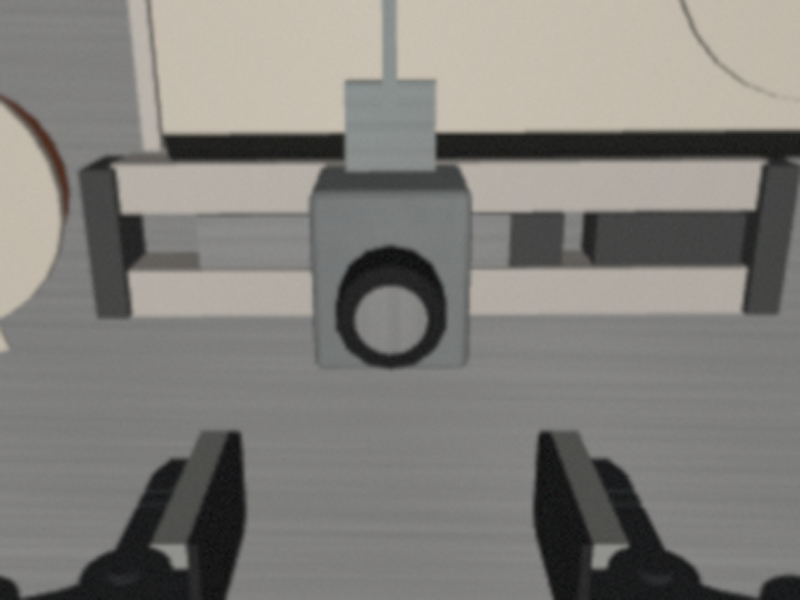

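View pics/s3.png

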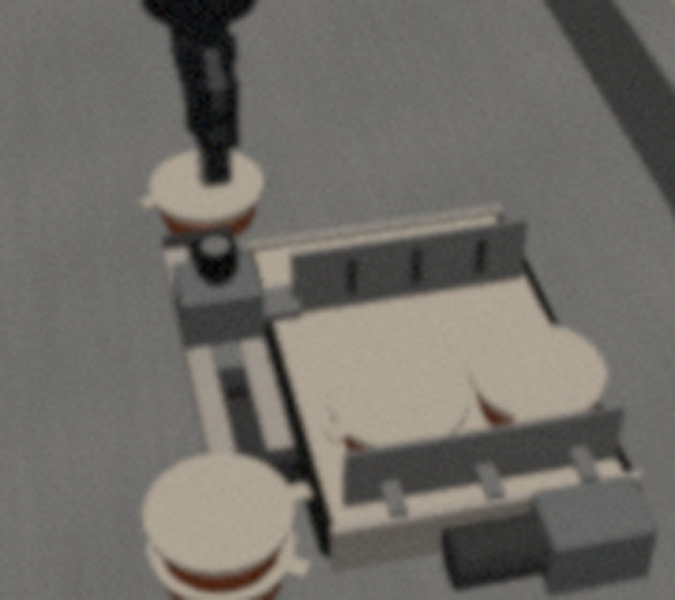

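The wrist crop shows the knob's front edge at row 367 (image row 226.8). Latched predicts 227.2 and up predicts 234.3, so it is latched. The cups are in place and the gripper is clear.

```bash
python3 -c "
from cell import arm
print(arm.close_job())"
```

```text
the job is handed in; nothing more can be done
None
```

The guide is latched at the wide stop, about 70 mm out, with the pin felt dropping into the strip's hole; the gripper is clear, nothing else looks moved, and the job is handed in (no verdict was returned).

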